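Put the spare pump battery on charge

TASK

Put the spare infusion-pump battery that stands in the steel tray on charge: slide it upright down into the one empty bay of the charging station, past the grip springs, until you feel that it is fully home on the stop hidden at the bottom, pressing firmly but without ramming it. Then let go of it and press that bay's start button. Do not disturb the other things on the bench.

Things in the scene. Friction and masses are not known exactly. Their poses are not given: they have to be found in the camera images.
- pack_center (a point): The battery to be charged: a dark grey upright block 60 mm (its x) by 26 mm (its y) by 120 mm tall (its z, up), about 0.32 kg, standing free in the steel tray (tray floor 2 mm thick, rim 18 mm high). The point is its centre, 60 mm above its underside. The lowest 7 mm taper inwards by 3.5 mm on every side. Grip it across its 26 mm thickness near the top; either way round fits the bay.
- pack_foot (a point): Centre of the underside of the battery to be charged, axes as for pack_center.
- station: The charging station: aluminium base 150 by 310 by 15 mm (origin under its centre, y along the row) with three white one-bay modules in a row at 100 mm pitch, each 130 by 96 by 100 mm, tops 115 mm above the bench. One bay is empty; the other two hold batteries that stand out 46 to 53 mm.
- bay_mouth (a point): Centre of the open mouth of the empty bay, level with its module's top. The slot is 63 mm (x of this frame) by 29 mm (y), straight down, with a 3 mm chamfer round the mouth. The hidden stop lies somewhere from 60 to 80 mm below the mouth, another depth each time, so the battery stands out 40 to 60 mm when it is home.
- bay_springs (a point): Point on the slot's axis 22 mm below the mouth, between two rounded grip springs, one on each broad wall, that squeeze the battery. They drag on it with about 3 to 9 N from there down (up to 12 N for a moment while its foot spreads them), so it neither drops in by itself nor springs back out when let go.
- bay: The module with the empty bay (origin under its housing's centre; slot 20 mm towards +x, start button towards -x). Deep in the slot a sprung contact block pushes the battery back, rising from about 1 to 5 N over the last 4 mm of travel; then it stands on a hard stop, and only there is the battery home. More than 25 N on the contact block damages it.
- start_top (a point): Centre of the top of the round start button (20 mm across) of the same module, on its top face 62 mm from the mouth's centre towards -x of the mouth's frame; it stands 21 mm above the mouth's level and is pressed straight down.
- start (a joint): Travel of that start button in m: 0 released, 0.005 fully pressed; takes about 4 N and springs back.
- vial_a_center (a point): Centre of a small glass vial, 26 mm across, 52 mm tall, standing in the tray; to be left alone.
- vial_b_center (a point): Centre of a larger glass vial, 30 mm across, 60 mm tall, standing in the tray; to be left alone.
- short_pack_center (a point): Centre of a small flat battery, 70 by 36 by 20 mm, lying in the tray; not the one to charge, to be left alone.
- saline_center (a point): Centre of a clear infusion bottle, 66 mm across, 165 mm tall with its cap (this point is 75 mm up), on the bench; to be left alone.
Things that resemble listed ones, but are neither listed nor needed, are in the scene too. Of the things that look like the part that bears pack_center, take the one that is nearest to the robot's base at the start.

How it is judged:
On the way, in this order (a step that is already met when the one before it is completed fails the run):
1. the battery is home in the empty bay, within 1.5 mm of the stop, and let go (contact force between pack and contacts_c0 above 3.5 N and horizontal distance between pack_foot and bay_mouth below 0.004 m and contact force between the fingers and pack below 0.1 N), for 0.2 s.
2. the start button of that bay is pressed (value of joint start above 0.0035 m).
At the end, for the whole second after the job is handed in: The battery stands upright (within 0.06 rad) and at rest in the formerly empty bay, its foot within 4 mm of the slot's axis, within 1.5 mm of the hidden stop (the contact block pushes back with more than 3.5 N), and the start button, pressed after that, is released (contact force between pack and contacts_c0 above 3.5 N and horizontal distance between pack_foot and bay_mouth below 0.004 m and angle between pack_center's own z axis and vertical below 0.06 rad and linear speed of pack below 0.01 m/s and value of joint start below 0.0015 m); the robot touches nothing.
It fails at once if the contact block is rammed with more than 25 N (contact force between pack and contacts_c0 above 25 N).
It fails at once if a vial, the small flat battery or the infusion bottle is moved by more than 20 mm or knocked over (distance of any of vial_a_center, vial_b_center, short_pack_center, saline_center from where it was at the start of the episode above 0.02 m).
It also fails if it takes over 64 s, if anything falls off the work surface, if the arm or the gripper's body presses on something with over 40 N, if the wrist force passes 120 N, or if a joint passes its speed limit or range.

ROBOT

A 6-joint arm with a two-finger parallel gripper is mounted at the origin on the work surface. World frame = base frame: x ahead of the robot, y to its left, z up, the work surface at z = 0. Lengths are in m, angles in rad, forces in N, time in s.
With the tool pointing down it reaches from about 0.325 to 0.775 m from the base axis. Payload 5.5 kg.
Tool frame: the origin (TCP) lies midway between the tips of the shut fingers; the grasp point (between the pads) lies behind it (r.hold_point_z is the z of the grasp point in the tool frame, in m); z points along the fingers, y is the line along which they close (so a half turn about z gives the same grasp; the last joint's range is limited). The gripper opens to 85 mm and grips with 20 to 120 N. Pads are 22 mm wide; open, the fingers measure 114 mm over their backs; the gripper's body (76 mm by 85 mm) begins 54 mm behind the grasp point. The pads swing forward as they close: fully open they stand 13 mm farther back than shut.
Start: joints at [1.19, 0.091, 1.231, -0, 1.82, -0.057], TCP at [0.191, 0.569, 0.231] pointing down, gripper open.
Joint ranges: [-2.87, 2.87], [-0.86, 2.18], [0.17, 2.46], [-1.51, 4.65], [0.06, 2.69], [-2.65, 2.65]. Speed limits (rad/s): [2.57, 2.57, 3.01, 3.14, 3.14, 3.14].

INTERFACE

Orientations are given as a unit quaternion [x, y, z, w].
In Python, from plant import r gives the robot as it stands.
- The arm moves only by the tool carry_out, never from a script. Its argument "moves" is a list that holds one entry, the list of rows, each a list of 7 numbers: the shift along the world's x, y, z normalised to -1 to 1, where 1 is 0.3 m, then the turn, a rotation vector about the world's x, y, z normalised to -1 to 1, where 1 is 120 degrees, then the closure, from 0 (fully open) to 1 (shut). A call has 1 to 8 rows; each row is the pose to reach, as a shift and turn from the pose commanded when the call began; what a row does not reach only later rows make up. A row lasts 1/12 s, in which the tool goes at most 41.7 mm and 7.16 degrees, less where a joint would pass 70% of its speed; a pose out of reach is approached as far as the arm can. A call with a number of a shift or a turn outside -1 to 1 is refused whole. A call with a gripper value outside its range is refused whole. The fingers move at their own pace and stop on an object; "force" is the grip in N (left out, the last holds). Time passes only in rows, so rows that repeat a pose let the fingers close. It gives the time, the measured TCP pose, the force, the opening and the grip force at its end, in the units of the state.
- r.read_state(): the state, without advancing time (a new reading comes with each control period).
- r.snapshot(name): name is "scene" or "top"; returns a dict with "color" (420x560x3 uint8, red, green, blue), "range_z" (420x560 float32, m along the optical axis (not along the pixel's ray), 0 where there is no reading), "vfov" (degrees; the focal length in pixels is half the picture's height over the tangent of half this angle, whatever the lens; pixels are square), "cx", "cy" (the principal point, pixels), "pose" (4x4, takes a point from camera to world coordinates). Camera axes: x right, y up, looking along -z (the intrinsics and any distortion apply to the point x, -y, -z); pixel columns grow to the right and rows downward; lengths in m; the calibration is good to about 2 mm. A picture is of the moment at which its call begins.
- r.hand_in(): hands the job in; it is judged then, once.
Trained networks look in the newest picture that a camera, given by its name, has taken for a name from the list of things; names that differ only in an ending like _2 or _b are one class to them, and where a whole thing is asked for, a point or a joint stands for the part that bears it (a point fixed in the world has none). Each returns a list of dicts, best first, with "confidence" (0 to 1); they miss things now and then, are a little off and sometimes report something else, mostly with a low value. They report only what shows in the picture. A call takes as long as a camera call. They do not tell look-alikes from the thing itself.
- r.masks_of(thing, camera): "region" (420x560 bool, what is visible of it) and "extent" ([centre column, centre row, width, height] in pixels, round what is visible of it).
The state is a dict: "time_s": time; "joint_positions": joint angles; "joint_vel": joint speeds; "tau": joint torques, N m; "tcp_pos": TCP position; "ee_rot": TCP orientation; "wrist_force": force on the tool from outside, world axes, zero at the start; "wrist_torque": the same for the moment, N m; "width": finger opening in m; "grasp_force": force on a finger pad.
Only numpy, scipy, OpenCV 4.12 (cv2) and the standard library are available. Lean on these libraries where they do the work, as an engineer would, in place of code of your own. Each camera call takes 0.05 s, during which the arm holds its last target. There are 200 camera calls.

## Working session

There is one attempt and no reset: what is moved stays moved. The work goes in short steps, Python scripts to look and compute and a tool call to move; the robot and the scene stay as the last step left them, time stands still between calls to the robot, and variables do not carry over. Pictures are saved under pics/ and viewed, at most 10 in all, crops included, and the job is handed in when it is done.

Besides the shell and the picture viewer there is one more tool, called after ">>>" by a JSON object that holds its "method" and its "body", one argument or row to a line. carry_out: Moves the arm, as the interface text tells. Its arguments: {"type":"object","properties":{"moves":{"type":"array","items":{"type":"array","items":{"type":"array","items":{"type":"number","minimum":-1,"maximum":1}}}},"force":{"type":"number"}},"required":["moves"]}

```bash
ls; mkdir -p pics; cat > h.py <<'E'
from plant import r
import numpy as np, cv2
def snap(n):
    s=r.snapshot(n); return s
def world(s):
    h,w=s["range_z"].shape; f=h/2/np.tan(np.radians(s["vfov"])/2)
    v,u=np.mgrid[0:h,0:w]; d=s["range_z"]
    p=np.stack([(u-s["cx"])/f*d,-(v-s["cy"])/f*d,-d],-1)
    P=np.array(s["pose"]); W=p@P[:3,:3].T+P[:3,3]; W[d==0]=np.nan
    return W
def save(s,name): cv2.imwrite("pics/"+name,s["color"][:,:,::-1])
E
python3 - <<'E'
from h import *
for n in("scene","top"):
    s=snap(n); save(s,n+"0.png"); print(n,s["vfov"],s["cx"],s["cy"],[k for k in s],np.round(s["pose"],3).tolist())
    W=world(s)
    for t in("pack_center","station","bay","start","short_pack_center","vial_a_center","saline_center"):
        for m in r.masks_of(t,n):
            q=W[m["region"]]; print(t,round(m["confidence"],2),np.round(m["extent"]),np.round(np.nanmedian(q,0),3),np.round(np.nanpercentile(q[:,2],98),3))
print(r.read_state(), r.hold_point_z)
E
```

```text
pics
scene 48.9067961602725 273.9817380645676 217.84182320898077 ['color', 'range_z', 'vfov', 'cx', 'cy', 'pose'] [[0.876, -0.293, 0.384, 0.949], [0.483, 0.563, -0.671, -0.547], [-0.02, 0.773, 0.634, 0.697], [0.0, 0.0, 0.0, 1.0]]
pack_center 0.98 [388. 179.  28.  53.] [0.734 0.37  0.074] 0.123
pack_center 0.95 [274. 185.  31.  49.] [0.515 0.22  0.076] 0.125
pack_center 0.79 [328. 150.  23.  49.] [0.56  0.42  0.076] 0.123
pack_center 0.58 [339. 208.  31.  49.] [0.681 0.21  0.076] 0.123
station 0.77 [176. 338. 157. 140.] [ 0.591 -0.23   0.016] 0.024
bay 0.88 [204. 261.  94.  79.] [ 0.532 -0.058  0.116] 0.136
bay 0.5 [175. 339. 155. 140.] [ 0.592 -0.237  0.016] 0.024
vial_a_center 0.57 [259. 170.   2.  18.] [0.419 0.306 0.035] 0.058
saline_center 0.85 [360. 252.  40.  82.] [0.781 0.062 0.095] 0.167
saline_center 0.4 [203. 262.  96.  83.] [ 0.534 -0.058  0.115] 0.132
top 52.32173017375423 277.737390533447 204.8349181862212 ['color', 'range_z', 'vfov', 'cx', 'cy', 'pose'] [[-0.028, 0.985, -0.172, 0.451], [-1.0, -0.028, 0.003, 0.099], [-0.002, 0.172, 0.985, 0.932], [0.0, 0.0, 0.0, 1.0]]
pa
[... 590 characters left out ...]
0.8, 'joint_positions': array([ 1.19028539e+00,  9.10570799e-02,  1.23071515e+00,  1.09927494e-05,
        1.81978754e+00, -5.67164543e-02]), 'joint_vel': array([-0.00128013,  0.00084697, -0.00030813, -0.00132446, -0.00034949,
       -0.00183949]), 'tau': array([ 1.48579973e-03, -4.58409941e+01, -4.18073952e+01, -4.12355769e-05,
        4.93475764e-04, -3.80403992e-05]), 'tcp_pos': array([0.19091118, 0.56882818, 0.23129236]), 'ee_rot': array([ 1.61189588e-01,  9.86923460e-01,  1.72035469e-05, -1.63471488e-06]), 'wrist_force': array([-0.04530861,  0.75879138,  0.25744906]), 'wrist_torque': array([ 0.01618548, -0.00848846, -0.04505593]), 'grasp_force': 0.0, 'width': 0.0850927374779222} -0.0187
```

View pics/top0.png

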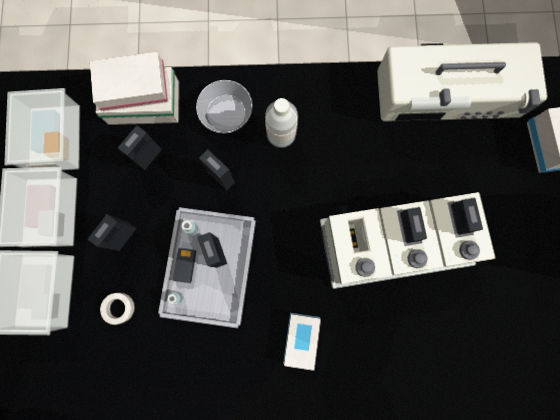

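View pics/scene0.png

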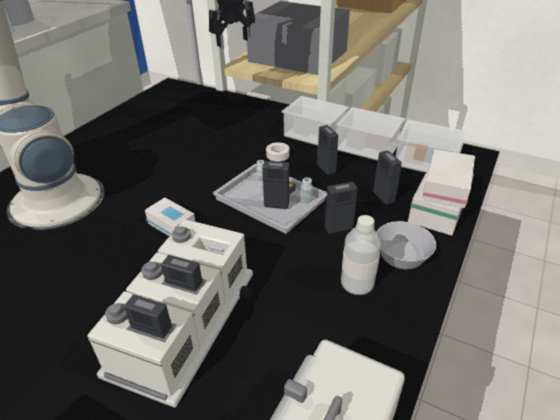

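Candidates for the battery in the top view: (212,253) in the tray, and look-alikes at (217,167), (140,147) and (112,232) on the bench. The one in the tray, at about (0.51, 0.226), is the nearest to the base. The empty bay is the left module, with its slot at (358,236) and its button at (367,267).

```bash
cat > m.py <<'E'
from h import *
def rect(P):
    c,(w,h),a=cv2.minAreaRect((P[:,:2]*1000).astype(np.float32))
    return np.round(c,1),round(w,1),round(h,1),round(a,1)
if __name__=="__main__":
    for n in("top","scene"):
        s=snap(n); W=world(s); x,y,z=W[...,0],W[...,1],W[...,2]
        near=lambda cx,cy,R:(np.hypot(x-cx,y-cy)<R)
        k=near(.51,.226,.06)&(z>.116)&(z<.13); print(n,"pack top",k.sum(),rect(W[k]),np.median(z[k]), np.median(W[k],0))
        b=near(.467,-.06,.02)&(z>.13)&(z<.145); print("button",b.sum(),rect(W[b]),np.median(z[b]),np.median(W[b],0))
        t=(z>.110)&(z<.120)&(x>.40)&(x<.66)&(y<.02)&(y>-.37); print("tops",t.sum(),rect(W[t]),np.median(z[t]))
        print(" x pctl",np.nanmin(x[t]),np.nanmax(x[t]))
        if n=="top":
            h=near(.53,-.05,.05)&(z<.108)
            l,N=cv2.connectedComponents(h.astype(np.uint8))
            # hole pixels projected to mouth plane
            f=210/np.tan(np.radians(s["vfov"])/2); P=np.array(s["pose"])
            m=np.zeros_like(h,np.uint8); 
            for i in range(1,l):
                vs,us=np.where(N==i)
                if len(vs)<40: continue
                d=np.stack([(us-s["cx"])/f,-(vs-s["cy"])/f,-np.ones(len(us))],-1)@P[:3,:3].T
                q=P[:3,3]+d*((.115-P[2,3])/d[:,2])[:,None]
                print("hole",len(us),us.min(),us.max(),vs.min(),vs.max(),rect(q),q.mean(0))
        c=s["color"]; y0,x0,yy,xx=((190,150,320,420) if n=="top" else (130,150,280,300))
        cv2.imwrite(f"pics/{n}_c.png",cv2.resize(c[y0:yy,x0:xx,::-1],None,fx=2.9 if n=="top" else 4,fy=2.9 if n=="top" else 4,interpolation=cv2.INTER_CUBIC))
E
python3 m.py
```

```text
top pack top 446 (array([512.2, 230.3]), 60.6, 26.6, 19.5) 0.12266648753187609 [0.51108085 0.2302239  0.12266649]
button 107 (array([465.6, -61.7]), 26.1, 25.8, 28.6) 0.13666843459863653 [ 0.46836561 -0.06243414  0.13666843]
tops 7361 (array([ 524.3, -156.5]), 130.2, 296.4, 7.5) 0.11603180392494539
 x pctl 0.44036028597247284 0.6074430221564668
hole 470 348 367 218 251 (array([530.4, -54. ]), 62.2, 27.6, 7.7) [ 0.53026029 -0.05415378  0.115     ]
hole 196 323 335 227 254 (array([520.4,   2.7]), 50.7, 19.3, 7.7) [5.18870083e-01 3.68420456e-04 1.15000000e-01]
scene pack top 229 (array([510.4, 229.6]), 59.3, 31.3, 19.5) 0.12336527148601817 [0.51180842 0.22553892 0.12336527]
button 84 (array([466.6, -66.5]), 22.6, 21.9, 74.5) 0.13677185440479656 [ 0.47006433 -0.06629065  0.13677185]
tops 6595 (array([ 522.4, -155.8]), 132.5, 299.7, 7.7) 0.1162390767817193
 x pctl 0.43870428513133053 0.6066649341939839
```

View pics/top_c.png

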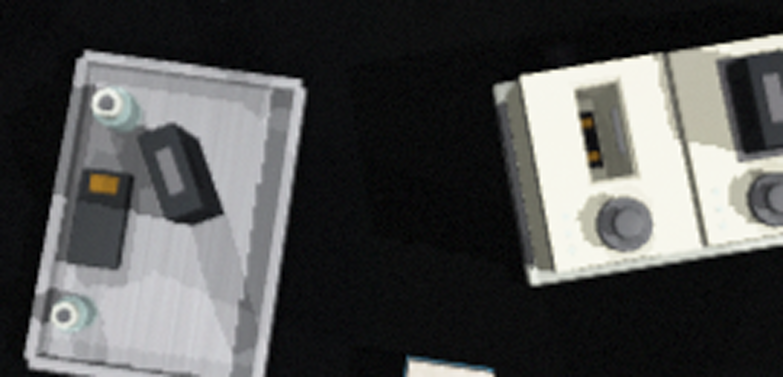

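The crop shows the battery upright in the tray between the two vials, with its label on top at about (172,167). The empty slot is at about (607,130) and its button at (625,222).

The numbers agree:
- **Pack:** (0.512, 0.230), yaw 19.5°, top at 0.122.
- **Mouth:** (0.5306, -0.0544), yaw 7.6°.
- **Button:** (0.469, -0.0626).

The closing line is at 71.45° and needs to be at 109.5°, so the turn is +38°.

>>> {"method": "carry_out", "body": {
  "moves": [
    [[0.533,-0.567,0,0,0,0.317,0],[0.533,-0.567,0,0,0,0.317,0],[0.533,-0.567,0,0,0,0.317,0],[0.533,-0.567,0,0,0,0.317,0],[0.533,-0.567,0,0,0,0.317,0],[0.533,-0.567,0,0,0,0.317,0],[0.533,-0.567,0,0,0,0.317,0],[0.533,-0.567,0,0,0,0.317,0]]
  ],
  "force": 45
}}

```text
time_s: 1.57
tcp_pos: [0.3521, 0.3974, 0.2315]
ee_rot: [-0.167, 0.986, 0.0, 0.0]
wrist_force: [0.1, 0.3, 0.5]
width: 0.0854
grasp_force: 0.0
```

>>> {"method": "carry_out", "body": {
  "moves": [
    [[0.537,-0.562,-0.1,0,0,0,0],[0.537,-0.562,-0.1,0,0,0,0],[0.537,-0.562,-0.1,0,0,0,0],[0.537,-0.562,-0.1,0,0,0,0],[0.537,-0.562,-0.1,0,0,0,0],[0.537,-0.562,-0.1,0,0,0,0],[0.537,-0.562,-0.1,0,0,0,0],[0.537,-0.562,-0.1,0,0,0,0]]
  ]
}}

```text
time_s: 2.23
tcp_pos: [0.512, 0.2303, 0.2005]
ee_rot: [-0.168, 0.986, 0.0, -0.001]
wrist_force: [0.2, 0.8, 0.2]
width: 0.0858
grasp_force: 0.0
```

>>> {"method": "carry_out", "body": {
  "moves": [
    [[0,0,-0.1,0,0,0,0],[0,0,-0.2,0,0,0,0],[0,0,-0.28,0,0,0,0],[0,0,-0.33,0,0,0,0],[0,0,-0.367,0,0,0,0],[0,0,-0.367,0,0,0,0],[0,0,-0.367,0,0,0,0.4],[0,0,-0.367,0,0,0,0.5]]
  ]
}}

```text
time_s: 2.9
tcp_pos: [0.5123, 0.2312, 0.0931]
ee_rot: [-0.17, 0.986, 0.0, 0.001]
wrist_force: [-0.5, 0.6, 0.4]
width: 0.064
grasp_force: 0.0
```

>>> {"method": "carry_out", "body": {
  "moves": [
    [[0,0,0,0,0,0,0.6],[0,0,0,0,0,0,0.7],[0,0,0,0,0,0,0.8],[0,0,0,0,0,0,1],[0,0,0,0,0,0,1],[0,0,0,0,0,0,1],[0,0,0,0,0,0,1],[0,0,0,0,0,0,1]]
  ]
}}

```text
time_s: 3.57
tcp_pos: [0.5125, 0.2305, 0.0924]
ee_rot: [-0.169, 0.986, 0.0, 0.001]
wrist_force: [-0.5, 2.1, 5.1]
width: 0.0257
grasp_force: 45.4
```

>>> {"method": "carry_out", "body": {
  "moves": [
    [[0,0,0.08,0,0,0,1],[0,0,0.18,0,0,0,1],[0,0,0.28,0,0,0,1],[0,0,0.38,0,0,0,1],[0,0,0.46,0,0,0,1],[0,0,0.5,0,0,0,1],[0,0,0.5,0,0,0,1],[0,0,0.5,0,0,0,1]]
  ],
  "force": 60
}}

```text
time_s: 4.23
tcp_pos: [0.5119, 0.23, 0.24]
ee_rot: [-0.169, 0.986, -0.0, -0.001]
wrist_force: [-0.2, -0.1, -3.3]
width: 0.0248
grasp_force: 59.4
```

>>> {"method": "carry_out", "body": {
  "moves": [
    [[0.01,-0.1,0,0,0,-0.02,1],[0.02,-0.22,0,0,0,-0.04,1],[0.03,-0.34,0,0,0,-0.06,1],[0.04,-0.46,0,0,0,-0.08,1],[0.05,-0.58,0,0,0,-0.098,1],[0.06,-0.7,0,0,0,-0.098,1],[0.06,-0.78,0,0,0,-0.098,1],[0.06,-0.82,0,0,0,-0.098,1]]
  ]
}}

```text
time_s: 4.9
tcp_pos: [0.5289, -0.019, 0.2376]
ee_rot: [-0.066, 0.998, -0.0, -0.003]
wrist_force: [-0.3, 0.6, -2.3]
width: 0.025
grasp_force: 59.8
```

```bash
cat > v.py <<'E'
from h import *
from m import rect
import sys
st=r.read_state(); print(st["tcp_pos"],st["ee_rot"],st["wrist_force"],st["width"],st["grasp_force"])
c0=np.array([float(sys.argv[1]),float(sys.argv[2])])
for n in ("top","scene"):
    s=snap(n); W=world(s)
    cv2.imwrite(f"pics/v_{n}_{sys.argv[3]}.png",s["color"][:,:,::-1])
    for m in r.masks_of("pack_center",n):
        q=W[m["region"]]; q=q[~np.isnan(q[:,0])]
        if np.hypot(*(np.median(q,0)[:2]-c0))<.06: print(n,round(m["confidence"],2),np.round(m["extent"]),"z",np.percentile(q[:,2],[1,50,99]).round(4),"med",np.median(q,0).round(4))
E
python3 v.py .53 -.02 a
```

```text
[ 0.52892383 -0.01898829  0.23758565] [-6.56858241e-02  9.97836538e-01 -1.51394491e-04 -2.75546803e-03] [-0.28025585  0.61935097 -2.34047526] 0.02501885571367645 59.82537388801575
scene 0.58 [214. 194.  42.  67.] z [0.0018 0.2108 0.2702] med [ 0.5401 -0.0289  0.2108]
```

>>> {"method": "carry_out", "body": {
  "moves": [
    [[0.003,-0.08,0,0,0,0,1],[0.003,-0.12,0,0,0,0,1],[0.003,-0.12,0,0,0,0,1],[0.003,-0.12,0,0,0,0,1],[0.003,-0.12,0,0,0,0,1]]
  ]
}}

```text
time_s: 5.52
tcp_pos: [0.5308, -0.0508, 0.241]
ee_rot: [-0.068, 0.998, 0.0, -0.0]
wrist_force: [-0.6, 0.4, -2.0]
width: 0.0251
grasp_force: 60.1
```

```bash
python3 v.py .53 -.055 b; python3 - <<'E'
import cv2
a=cv2.imread("pics/v_scene_b.png")[150:290,130:290]
cv2.imwrite("pics/vb_c.png",cv2.resize(a,None,fx=4,fy=4,interpolation=cv2.INTER_CUBIC))
E
```

```text
[ 0.53082155 -0.05081884  0.24102293] [-6.78002795e-02  9.97698833e-01  3.93875466e-04 -7.64807368e-05] [-0.5962036   0.41096873 -2.01416665] 0.025147821632153098 60.09752690792084
top 0.72 [363. 230.  20.  39.] z [0.1661 0.227  0.2726] med [ 0.5098 -0.041   0.227 ]
scene 0.9 [204. 202.  47.  67.] z [0.0127 0.2135 0.2731] med [ 0.5422 -0.0621  0.2135]
```

View pics/vb_c.png

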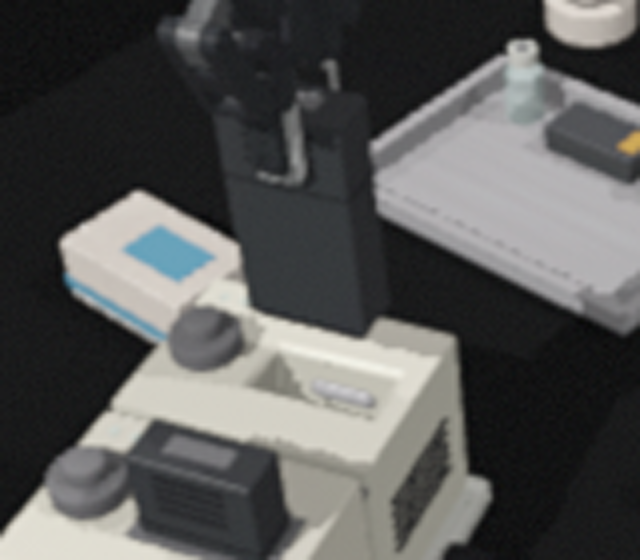

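```bash
cat > f.py <<'E'
from h import *
def fit(mouth=(.5306,-.0544),yaw=7.6,zr=(.155,.225)):
    s=snap("scene"); W=world(s); W=W[~np.isnan(W[...,0])]
    t=np.radians(yaw); d=W[:,:2]-np.array(mouth); X=d@[np.cos(t),np.sin(t)]; Y=d@[-np.sin(t),np.cos(t)]; Z=W[:,2]
    st=r.read_state(); e=st["tcp_pos"][:2]-np.array(mouth); print("tcp",e@[np.cos(t),np.sin(t)]*1000,e@[-np.sin(t),np.cos(t)]*1000,st["tcp_pos"][2],2*np.degrees(np.arctan2(st["ee_rot"][1],st["ee_rot"][0]))-180)
    for nm,A,B,k in(("-y face",Y,X,(abs(X)<.025)&(Y<.0)&(Y>-.035)),("+x face",X,Y,(abs(Y)<.009)&(X>.015)&(X<.045))):
        k=k&(Z>zr[0])&(Z<zr[1]); M=np.c_[np.ones(k.sum()),B[k],Z[k]-.19]
        g=np.ones(k.sum(),bool)
        for _ in range(4):
            c=np.linalg.lstsq(M[g],A[k][g],rcond=None)[0]; res=abs(A[k]-M@c); g=res<max(.002,2*np.median(res))
        print(nm,k.sum(),"pos mm",c[0]*1000,"slope along",np.degrees(c[1]),"tilt",np.degrees(c[2]),"res",np.median(res)*1e3)
    k=(abs(X)<.05)&(abs(Y)<.04)&(Z>.14); print("low z of pack",np.percentile(Z[k],[0.2,1]))
if __name__=="__main__": fit()
E
python3 f.py
```

```text
tcp 0.6457478713318192 3.064908707299666 0.24125923560227513 7.7747190670644954
-y face 726 pos mm -9.526042068928836 slope along -0.22193214735262418 tilt -0.6406346869305782 res 0.5854807169540128
+x face 206 pos mm 27.921954176483144 slope along 2.0638962293704832 tilt 0.21517875816295443 res 0.5207575767948724
low z of pack [0.15635328 0.16352122]
```

>>> {"method": "carry_out", "body": {
  "moves": [
    [[0.002,-0.011,0,0,0,0,1],[0.002,-0.011,-0.03,0,0,0,1],[0.002,-0.011,-0.06,0,0,0,1],[0.002,-0.011,-0.09,0,0,0,1],[0.002,-0.011,-0.12,0,0,0,1],[0.002,-0.011,-0.14,0,0,0,1],[0.002,-0.011,-0.14,0,0,0,1],[0.002,-0.011,-0.14,0,0,0,1]]
  ]
}}

```text
time_s: 6.43
tcp_pos: [0.5311, -0.0551, 0.1985]
ee_rot: [-0.067, 0.998, 0.0, -0.001]
wrist_force: [-0.1, -0.0, -3.2]
width: 0.0251
grasp_force: 60.1
```

```bash
python3 -c "
from f import *
fit(zr=(.125,.18))
print(r.read_state()['wrist_force'],r.read_state()['wrist_torque'])"
```

```text
tcp 0.6833142207226222 -0.8478214677821994 0.19921779525705538 7.7289049697588155
-y face 546 pos mm -13.958905980727979 slope along -0.3333872473710767 tilt -0.6363138570960725 res 0.6198023676424061
+x face 123 pos mm 27.96362654699843 slope along 0.41214686871453765 tilt 0.27487890296946105 res 0.3845719099769898
low z of pack [0.14123349 0.14695174]
[ 0.21987089 -0.06137797 -2.40435771] [ 0.08169378 -0.05512651  0.00239487]
```

>>> {"method": "carry_out", "body": {
  "moves": [
    [[0.0,0.002,-0.02,0,0,0,1],[0.0,0.002,-0.04,0,0,0,1],[0.0,0.002,-0.05,0,0,0,1],[0.0,0.002,-0.05,0,0,0,1]]
  ]
}}

```text
time_s: 6.82
tcp_pos: [0.5311, -0.0546, 0.183]
ee_rot: [-0.067, 0.998, 0.0, -0.001]
wrist_force: [-0.2, 0.8, -3.7]
width: 0.025
grasp_force: 60.1
```

>>> {"method": "carry_out", "body": {
  "moves": [
    [[0,0,-0.02,0,0,0,1],[0,0,-0.04,0,0,0,1],[0,0,-0.06,0,0,0,1],[0,0,-0.06,0,0,0,1]]
  ]
}}

```text
time_s: 7.15
tcp_pos: [0.5317, -0.0546, 0.1655]
ee_rot: [-0.067, 0.998, -0.0, 0.0]
wrist_force: [2.8, -0.8, -2.7]
width: 0.0251
grasp_force: 60.3
```

>>> {"method": "carry_out", "body": {
  "moves": [
    [[0,0,-0.012,0,0,0,1],[0,0,-0.024,0,0,0,1],[0,0,-0.036,0,0,0,1]]
  ]
}}

```text
time_s: 7.4
tcp_pos: [0.5316, -0.0546, 0.1556]
ee_rot: [-0.067, 0.998, -0.0, 0.0]
wrist_force: [0.9, -0.9, 2.7]
width: 0.0246
grasp_force: 60.8
```

>>> {"method": "carry_out", "body": {
  "moves": [
    [[0,0,-0.01,0,0,0,1]]
  ]
}}

```text
time_s: 7.48
tcp_pos: [0.5315, -0.0546, 0.1522]
ee_rot: [-0.067, 0.998, -0.0, 0.0]
wrist_force: [1.0, -0.3, 2.7]
width: 0.0252
grasp_force: 60.8
```

>>> {"method": "carry_out", "body": {
  "moves": [
    [[0,0,-0.01,0,0,0,1]]
  ]
}}

```text
time_s: 7.57
tcp_pos: [0.5314, -0.0546, 0.1492]
ee_rot: [-0.067, 0.998, -0.0, 0.0]
wrist_force: [-0.2, -0.1, 3.0]
width: 0.0255
grasp_force: 60.8
```

>>> {"method": "carry_out", "body": {
  "moves": [
    [[0,0,-0.004,0,0,0,1],[0,0,-0.008,0,0,0,1]]
  ]
}}

```text
time_s: 7.73
tcp_pos: [0.5313, -0.0546, 0.1467]
ee_rot: [-0.067, 0.998, 0.0, -0.0]
wrist_force: [0.8, -1.3, 2.2]
width: 0.0251
grasp_force: 60.8
```

>>> {"method": "carry_out", "body": {
  "moves": [
    [[0,0,-0.004,0,0,0,1],[0,0,-0.008,0,0,0,1]]
  ]
}}

```text
time_s: 7.9
tcp_pos: [0.5313, -0.0546, 0.1445]
ee_rot: [-0.067, 0.998, -0.0, -0.0]
wrist_force: [0.1, -0.5, 2.8]
width: 0.0253
grasp_force: 60.8
```

>>> {"method": "carry_out", "body": {
  "moves": [
    [[0,0,-0.004,0,0,0,1],[0,0,-0.008,0,0,0,1]]
  ]
}}

```text
time_s: 8.07
tcp_pos: [0.5314, -0.0546, 0.1424]
ee_rot: [-0.067, 0.998, -0.0, 0.0]
wrist_force: [-0.3, -1.3, 5.8]
width: 0.0253
grasp_force: 61.0
```

>>> {"method": "carry_out", "body": {
  "moves": [
    [[0,0,-0.003,0,0,0,1]]
  ]
}}

```text
time_s: 8.15
tcp_pos: [0.5314, -0.0546, 0.1416]
ee_rot: [-0.067, 0.998, -0.0, 0.0]
wrist_force: [-0.3, 0.5, 5.4]
width: 0.0252
grasp_force: 61.1
```

>>> {"method": "carry_out", "body": {
  "moves": [
    [[0,0,-0.003,0,0,0,1]]
  ]
}}

```text
time_s: 8.23
tcp_pos: [0.5314, -0.0546, 0.1409]
ee_rot: [-0.067, 0.998, -0.0, 0.0]
wrist_force: [-1.2, -0.2, 6.0]
width: 0.0253
grasp_force: 61.2
```

>>> {"method": "carry_out", "body": {
  "moves": [
    [[0,0,-0.003,0,0,0,1]]
  ]
}}

```text
time_s: 8.32
tcp_pos: [0.5314, -0.0545, 0.1402]
ee_rot: [-0.067, 0.998, -0.0, 0.0]
wrist_force: [-1.6, -0.8, 7.6]
width: 0.0252
grasp_force: 61.3
```

>>> {"method": "carry_out", "body": {
  "moves": [
    [[0,0,-0.002,0,0,0,1]]
  ]
}}

```text
time_s: 8.4
tcp_pos: [0.5315, -0.0546, 0.1399]
ee_rot: [-0.067, 0.998, -0.0, 0.0]
wrist_force: [-2.4, -1.0, 10.5]
width: 0.025
grasp_force: 61.7
```

>>> {"method": "carry_out", "body": {
  "moves": [
    [[0,0,-0.002,0,0,0,1]]
  ]
}}

```text
time_s: 8.48
tcp_pos: [0.5315, -0.0546, 0.1399]
ee_rot: [-0.067, 0.998, -0.0, 0.001]
wrist_force: [-2.5, 0.5, 12.8]
width: 0.0249
grasp_force: 62.0
```

>>> {"method": "carry_out", "body": {
  "moves": [
    [[0,0,0,0,0,0,1]]
  ]
}}

```text
time_s: 8.57
tcp_pos: [0.5315, -0.0546, 0.1399]
ee_rot: [-0.067, 0.998, -0.0, 0.001]
wrist_force: [-2.3, -0.2, 9.7]
width: 0.0248
grasp_force: 61.8
```

>>> {"method": "carry_out", "body": {
  "moves": [
    [[0,0,-0.002,0,0,0,1],[0,0,-0.002,0,0,0,1]]
  ]
}}

```text
time_s: 8.73
tcp_pos: [0.5315, -0.0545, 0.1398]
ee_rot: [-0.067, 0.998, -0.0, 0.001]
wrist_force: [-3.2, 1.3, 11.1]
width: 0.0252
grasp_force: 62.1
```

>>> {"method": "carry_out", "body": {
  "moves": [
    [[0,0,0,0,0,0,0.5],[0,0,0,0,0,0,0.2],[0,0,0,0,0,0,0.0],[0,0,0,0,0,0,0],[0,0,0,0,0,0,0],[0,0,0,0,0,0,0],[0,0,0,0,0,0,0],[0,0,0,0,0,0,0]]
  ]
}}

```text
time_s: 9.4
tcp_pos: [0.5314, -0.0546, 0.1376]
ee_rot: [-0.067, 0.998, 0.0, -0.0]
wrist_force: [0.6, 0.2, 0.1]
width: 0.0853
grasp_force: 0.0
```

>>> {"method": "carry_out", "body": {
  "moves": [
    [[0,0,0.05,0,0,0,0],[0,0,0.12,0,0,0,0],[0,0,0.2,0,0,0,0],[0,0,0.23,0,0,0,0],[0,0,0.23,0,0,0,1],[0,0,0.23,0,0,0,1],[0,0,0.23,0,0,0,1],[0,0,0.23,0,0,0,1]]
  ]
}}

```text
time_s: 10.07
tcp_pos: [0.5308, -0.0545, 0.2046]
ee_rot: [-0.067, 0.998, 0.0, -0.001]
wrist_force: [0.7, -0.2, 0.1]
width: 0.0388
grasp_force: 0.0
```

>>> {"method": "carry_out", "body": {
  "moves": [
    [[0,0,-0.03,0,0,0,1],[0,0,-0.06,0,0,0,1],[0,0,-0.09,0,0,0,1],[0,0,-0.11,0,0,0,1],[0,0,-0.11,0,0,0,1]]
  ]
}}

```text
time_s: 10.48
tcp_pos: [0.5304, -0.0544, 0.1707]
ee_rot: [-0.067, 0.998, 0.0, -0.002]
wrist_force: [-1.0, 0.6, -1.5]
width: -0.0003
grasp_force: 0.0
```

```bash
python3 -c "
from h import *
for n in('top','scene'):
    s=snap(n);W=world(s);save(s,'after_'+n+'.png')
    k=(np.hypot(W[...,0]-.5306,W[...,1]+.0544)<.04)&(W[...,2]>.158)&(W[...,2]<.18)
    print(n,k.sum(),np.median(W[k],0),np.percentile(W[k][:,2],[50,75,90]))
a=cv2.imread('pics/after_scene.png')[150:290,130:290]
cv2.imwrite('pics/after_c.png',cv2.resize(a,None,fx=4,fy=4,interpolation=cv2.INTER_CUBIC))
print(r.read_state()['tcp_pos'],r.read_state()['width'])"
```

```text
top 55 [ 0.5136113  -0.04582558  0.17058956] [0.17058956 0.17124186 0.17194085]
scene 431 [ 0.53851007 -0.06315896  0.16971257] [0.16971257 0.17114398 0.17204799]
[ 0.53115332 -0.05453979  0.17306346] -0.0005718684996678443
```

View pics/after_c.png

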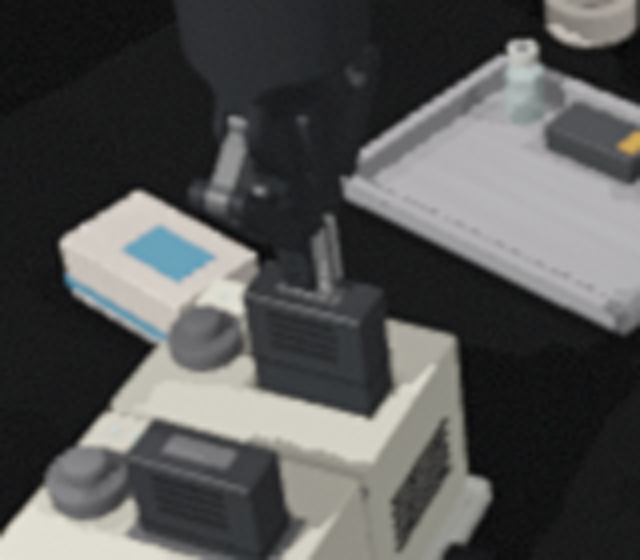

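The battery stands upright in the bay (crop at about (315,340)), with the shut fingers just above its top. I'll press gently on the top to confirm it is home.

>>> {"method": "carry_out", "body": {
  "moves": [
    [[0,0,-0.003,0,0,0,1],[0,0,-0.006,0,0,0,1]]
  ]
}}

```text
time_s: 10.75
tcp_pos: [0.5317, -0.0546, 0.1726]
ee_rot: [-0.067, 0.998, -0.0, 0.001]
wrist_force: [-0.3, -0.5, 0.3]
width: 0.0001
grasp_force: 0.0
```

>>> {"method": "carry_out", "body": {
  "moves": [
    [[0,0,-0.003,0,0,0,1],[0,0,-0.003,0,0,0,1]]
  ]
}}

```text
time_s: 10.92
tcp_pos: [0.5315, -0.0546, 0.1711]
ee_rot: [-0.067, 0.998, -0.0, 0.0]
wrist_force: [0.1, 0.2, 0.2]
width: -0.0002
grasp_force: 0.0
```

>>> {"method": "carry_out", "body": {
  "moves": [
    [[0,0,-0.003,0,0,0,1],[0,0,-0.003,0,0,0,1]]
  ]
}}

```text
time_s: 11.08
tcp_pos: [0.5314, -0.0546, 0.17]
ee_rot: [-0.067, 0.998, -0.0, 0.0]
wrist_force: [-0.8, 0.1, 0.7]
width: 0.0
grasp_force: 0.0
```

>>> {"method": "carry_out", "body": {
  "moves": [
    [[0,0,-0.003,0,0,0,1],[0,0,-0.003,0,0,0,1]]
  ]
}}

```text
time_s: 11.25
tcp_pos: [0.5315, -0.0546, 0.1696]
ee_rot: [-0.067, 0.998, -0.0, 0.0]
wrist_force: [0.3, 0.3, 2.2]
width: 0.0
grasp_force: 1.0
```

>>> {"method": "carry_out", "body": {
  "moves": [
    [[0,0,-0.002,0,0,0,1],[0,0,-0.002,0,0,0,1]]
  ]
}}

```text
time_s: 11.42
tcp_pos: [0.5316, -0.0546, 0.1695]
ee_rot: [-0.067, 0.998, -0.0, 0.001]
wrist_force: [-1.7, 0.2, 5.1]
width: 0.0001
grasp_force: 2.4
```

>>> {"method": "carry_out", "body": {
  "moves": [
    [[0,0,-0.002,0,0,0,1],[0,0,-0.002,0,0,0,1]]
  ]
}}

```text
time_s: 11.58
tcp_pos: [0.5317, -0.0547, 0.1695]
ee_rot: [-0.067, 0.998, -0.0, 0.001]
wrist_force: [-2.3, -0.3, 7.4]
width: -0.0003
grasp_force: 3.6
```

>>> {"method": "carry_out", "body": {
  "moves": [
    [[0,0,-0.003,0,0,0,1],[0,0,-0.004,0,0,0,1]]
  ]
}}

```text
time_s: 11.75
tcp_pos: [0.5319, -0.0547, 0.1694]
ee_rot: [-0.067, 0.998, -0.0, 0.002]
wrist_force: [-3.5, 0.5, 12.9]
width: -0.0
grasp_force: 6.1
```

>>> {"method": "carry_out", "body": {
  "moves": [
    [[0,0,-0.002,0,0,0,1],[0,0,-0.003,0,0,0,1]]
  ]
}}

```text
time_s: 11.92
tcp_pos: [0.5321, -0.0548, 0.1693]
ee_rot: [-0.067, 0.998, -0.001, 0.002]
wrist_force: [-3.3, 0.6, 16.0]
width: -0.0003
grasp_force: 7.5
```

>>> {"method": "carry_out", "body": {
  "moves": [
    [[0,0,0.07,0,0,0,1],[0,0,0.14,0,0,0,1],[0,0,0.14,0,0,0,1],[0,0,0.14,0,0,0,1],[-0.1,-0.012,0.14,0,0,0,1],[-0.21,-0.027,0.14,0,0,0,1],[-0.21,-0.027,0.14,0,0,0,1],[-0.21,-0.027,0.14,0,0,0,1]]
  ]
}}

```text
time_s: 12.58
tcp_pos: [0.4672, -0.0627, 0.2064]
ee_rot: [-0.067, 0.998, 0.0, -0.001]
wrist_force: [0.7, 0.4, 0.1]
width: -0.0002
grasp_force: 0.0
```

>>> {"method": "carry_out", "body": {
  "moves": [
    [[0,0,-0.06,0,0,0,1],[0,0,-0.12,0,0,0,1],[0,0,-0.16,0,0,0,1],[0,0,-0.19,0,0,0,1],[0,0,-0.19,0,0,0,1]]
  ]
}}

```text
time_s: 13.0
tcp_pos: [0.4676, -0.0624, 0.1479]
ee_rot: [-0.067, 0.998, 0.001, -0.002]
wrist_force: [-0.1, -0.5, 0.8]
width: 0.0001
grasp_force: 0.0
```

Now down 16–17 mm in small steps.

>>> {"method": "carry_out", "body": {
  "moves": [
    [[0,0,-0.015,0,0,0,1],[0,0,-0.03,0,0,0,1],[0,0,-0.04,0,0,0,1],[0,0,-0.045,0,0,0,1],[0,0,-0.045,0,0,0,1]]
  ]
}}

```text
time_s: 13.42
tcp_pos: [0.4684, -0.0627, 0.1373]
ee_rot: [-0.067, 0.998, 0.0, -0.0]
wrist_force: [0.3, 0.6, -0.8]
width: -0.0002
grasp_force: 0.0
```

>>> {"method": "carry_out", "body": {
  "moves": [
    [[0,0,-0.004,0,0,0,1],[0,0,-0.008,0,0,0,1]]
  ]
}}

```text
time_s: 13.58
tcp_pos: [0.4687, -0.0627, 0.1354]
ee_rot: [-0.067, 0.998, -0.0, 0.0]
wrist_force: [-1.0, 0.9, 0.9]
width: -0.0
grasp_force: 0.7
```

>>> {"method": "carry_out", "body": {
  "moves": [
    [[0,0,-0.005,0,0,0,1],[0,0,-0.01,0,0,0,1],[0,0,-0.014,0,0,0,1]]
  ]
}}

```text
time_s: 13.83
tcp_pos: [0.4687, -0.0627, 0.1312]
ee_rot: [-0.067, 0.998, -0.0, 0.001]
wrist_force: [-0.3, -0.8, 3.7]
width: -0.0001
grasp_force: 1.9
```

>>> {"method": "carry_out", "body": {
  "moves": [
    [[0,0,-0.003,0,0,0,1],[0,0,-0.005,0,0,0,1]]
  ]
}}

```text
time_s: 14.0
tcp_pos: [0.4687, -0.0627, 0.1309]
ee_rot: [-0.067, 0.998, -0.0, 0.001]
wrist_force: [-2.5, 0.6, 10.8]
width: 0.0003
grasp_force: 5.7
```

The button has bottomed out: 10.8 N, after about 5 mm of travel. I'll retreat now.

>>> {"method": "carry_out", "body": {
  "moves": [
    [[0,0,0.05,0,0,0,1],[0,0,0.15,0,0,0,1],[0,0,0.25,0,0,0,1],[0,0,0.35,0,0,0,1],[0,0,0.4,0,0,0,1],[0,0,0.4,0,0,0,1],[0,0,0.4,0,0,0,1],[0,0,0.4,0,0,0,1]]
  ]
}}

```text
time_s: 14.67
tcp_pos: [0.4681, -0.0626, 0.2475]
ee_rot: [-0.067, 0.998, 0.0, -0.001]
wrist_force: [0.7, 0.8, 0.8]
width: 0.0001
grasp_force: 0.0
```

```bash
python3 -c "
from h import *
s=snap('scene');W=world(s);z=W[...,2]
near=lambda a,b,R:np.hypot(W[...,0]-a,W[...,1]-b)<R
k=near(.468,-.064,.015)&(z>.12)&(z<.15);print('button',np.median(z[k]))
k=near(.5306,-.0544,.04)&(z>.15)&(z<.19);print('pack top',np.percentile(z[k],[75,90,98]))
print(r.read_state()['tcp_pos'],r.read_state()['wrist_force'])
print(r.hand_in())"
```

```text
button 0.1311204910948805
pack top [0.17108712 0.17175934 0.17268829]
[ 0.46789448 -0.06256627  0.24713087] [0.17800685 0.29765987 0.28033162]
the job is handed in; nothing more can be done
None
```

The battery is seated on the hidden stop in the empty bay and released, its start button was pressed to the end of its travel, and the job is handed in at about 15 s; the hand-in gave no verdict. One doubt: my last depth reading put the button top at about 131 mm, its pressed height, when it should have sprung back to about 136 mm, and I handed in without rechecking it.

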